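Lock out the telescoping spork

TASK

The stainless steel spork is packed short. Take it by its collar and pull its telescoping handle out of the tube until the lock button clicks up through the window in the tube, then let go so that it stays locked long. Leave the telescoping turner on the other board pushed in as it is.

Things in the scene. Friction and masses are not known exactly. Their poses are not given: they have to be found in the camera images.
- spork_grip (a point): Axis of the spork's level ribbed collar (15 mm across, from 21 mm on the head side to 24 mm on the tube side), 63 mm above the counter, on one of two 18 mm boards, clear all round. z up; -x (roughly to the robot) is the pull-out way and the flat head, 42 mm wide, 3 tines, ends 108 mm off; +x: fixed tube, 20 mm across, 148 mm long, from 32 mm off when pushed in. Moves with the collar.
- spork_slide (a joint): How far the spork's rod is out of its tube (the tube is held in a steel rest fixed to the board, which never moves), m. 0 is fully in; starts between 0 and 0.020. At about 0.070 the button clicks out; from then on the rod only has play from 0.070 to 0.082 and goes no farther out or back in. Stays where left; sliding takes 3 to 5 N.
- spork_button (a joint): Rise of the spork's spring lock button, m: about 0 while held down, hidden in the tube; 0.010 clicked out. It rides on the rod and rises by itself on reaching the black 22 x 10 mm window in the tube's top near the collar end. Out, it is a brass dome 10 mm across standing 7 mm above the tube.
- turner_grip (a point): The same point, same axes, on the other telescoping tool, a turner on the other board: same tube, collar, window and rest, but its head is a flat slotted nearly square blade, 66 mm long, 62 mm wide. To be left alone.

How it is judged:
At the end, for the whole second after the job is handed in: The spork's rod is out by more than 66 mm with its lock button risen by more than 6 mm (clicked out), at rest, and the turner's collar is within 15 mm of where it started (value of joint spork_slide above 0.066 m and value of joint spork_button above 0.006 m and velocity of joint spork_slide between -0.01 and 0.01 m/s and distance of turner_grip from where it was at the start of the episode below 0.015 m); the robot touches nothing.
It fails at once if the turner is pulled out or pushed in by more than 15 mm (distance of turner_grip from where it was at the start of the episode above 0.015 m).
It also fails if it takes over 27 s, if anything falls off the work surface, if the arm or the gripper's body presses on something with over 40 N, if the wrist force passes 120 N, or if a joint passes its speed limit or range.

ROBOT

A 6-joint arm with a two-finger parallel gripper is mounted at the origin on the work surface. World frame = base frame: x ahead of the robot, y to its left, z up, the work surface at z = 0. Lengths are in m, angles in rad, forces in N, time in s.
With the tool pointing down it reaches from about 0.275 to 0.825 m from the base axis. Payload 4.9 kg.
Tool frame: the origin (TCP) lies at the very end of the fingers, on their centre line; the grasp point (between the pads) lies 19 mm behind it; z points along the fingers, y is the line along which they close (so a half turn about z gives the same grasp; the last joint's range is limited). The gripper opens to 85 mm and grips with 20 to 120 N. Pads are 22 mm wide; open, the fingers measure 114 mm over their backs; the gripper's body (76 mm by 85 mm) begins 54 mm behind the grasp point. The pads swing forward as they close: fully open they stand 13 mm farther back than shut.
Start: joints at [1.074, 0.326, -0.193, 1.052, 0, 1.437], TCP at [0.195, 0.514, 0.194] pointing down, gripper open.
Joint ranges: [-2.65, 2.65], [-0.97, 1.79], [-1.3, 1.35], [-1.93, 2.1], [-1.47, 1.37], [-3.14, 3.14]. Speed limits (rad/s): [2.57, 2.57, 3.14, 3.14, 3.14, 3.14].

INTERFACE

Orientations are given as a rotation vector (axis times angle).
In Python, from workcell import env, optics gives the robot as it stands.
- The arm moves only by the shell command python3 -m inch 'ROWS'. ROWS is JSON, a list that holds one entry, the list of rows, each a list of 7 numbers: the shift along the tool's x, y, z in mm, then the turn, a rotation vector about the tool's x, y, z in degrees, then the closure, from 0 (fully open) to 1 (shut). In form: [[[tx, ty, tz, wx, wy, wz, claw], ...]]. A call has 1 to 5 rows; each row shifts and turns the commanded pose from where the row before left it, along the tool's axes as they then stand; what a row does not reach is not made up. A row lasts 1/8 s, in which the tool goes at most 62.5 mm and 10.7 degrees, less where a joint would pass 70% of its speed; a pose out of reach is approached as far as the arm can. A call is refused whole if a number of a shift passes 62.5 or a number of a turn 10.7, either way. A call with a gripper value outside its range is refused whole. The fingers move at their own pace and stop on an object; the grip force is fixed at half the most. Time passes only in rows, so rows that do not move let the fingers close. It gives the time, the measured TCP pose, the force, the opening and the grip force at its end, in the units of the state.
- env.read_state(): the state, without advancing time (a new reading comes with each control period).
- optics.grab_frame(name): name is "scene" or "top"; returns a dict with "img" (384x512x3 uint8, blue, green, red), "range_z" (384x512 float32, m along the optical axis (not along the pixel's ray), 0 where there is no reading), "fovy" (degrees; the focal length in pixels is half the picture's height over the tangent of half this angle, whatever the lens; pixels are square), "cx", "cy" (the principal point, pixels), "k1" (the pictures are not rectified: a ray, as slopes to the right and down, at radius r is drawn at 1 + k1 r^2 times it, then the intrinsics apply), "origin" and "rotation" of the camera in the world. Camera axes: x right, y down, z forward; pixel columns grow to the right and rows downward; lengths in m; the calibration is good to about 2 mm. A picture is of the moment at which its call begins.
- env.close_job(): hands the job in; it is judged then, once.
The state is a dict: "clock": time; "joint_pos": joint angles; "joint_velocities": joint speeds; "joint_efforts": joint torques, N m; "ee_pos": TCP position; "tcp_rot": TCP orientation; "ft_force": force on the tool from outside, world axes, zero at the start; "ft_torque": the same for the moment, N m; "grip_width": opening from 0.0 (shut) to 1.0 (fully open); "finger_force": force on a finger pad.
Only numpy, scipy, OpenCV 4.12 (cv2) and the standard library are available. Lean on these libraries where they do the work, as an engineer would, in place of code of your own. Each camera call takes 0.05 s, during which the arm holds its last target. There are 200 camera calls.

## Working session

There is one attempt and no reset: what is moved stays moved. The work goes in short steps, Python scripts to look and compute and a shell command to move; the robot and the scene stay as the last step left them, time stands still between calls to the robot, and variables do not carry over. Pictures are saved under pics/ and viewed, at most 10 in all, crops included, and the job is handed in when it is done.

```bash
mkdir -p pics
cat > h.py <<'E'
import numpy as np,cv2
from workcell import env,optics
def cloud(f):
    h,w=f["range_z"].shape
    F=h/2/np.tan(np.radians(f["fovy"])/2)
    v,u=np.mgrid[:h,:w]
    K=np.array([[F,0,f["cx"]],[0,F,f["cy"]],[0,0,1.]])
    p=np.stack([u,v],-1).reshape(-1,1,2).astype(float)
    n=cv2.undistortPoints(p,K,np.array([f["k1"],0,0,0.])).reshape(h,w,2)
    z=f["range_z"][...,None]
    P=np.concatenate([n*z,z],-1)
    return P@np.array(f["rotation"]).T+np.array(f["origin"])
E
python3 - <<'E'
from h import *
s=env.read_state();print(s)
for n in("top","scene"):
    f=optics.grab_frame(n);cv2.imwrite(f"pics/{n}0.png",f["img"]);np.save(n+"0.npy",cloud(f))
    print(n,f["origin"],f["fovy"],f["k1"])
E
```

```text
{'clock': 0.0, 'joint_pos': array([ 1.07383895e+00,  3.26937090e-01, -1.93631797e-01,  1.05198375e+00,
       -3.24327253e-06,  1.43659497e+00]), 'joint_velocities': array([ 0.00087423,  0.00028726,  0.00082401,  0.00073327, -0.00053641,
       -0.0021827 ]), 'joint_efforts': array([ 1.44981255e-03, -4.43402159e+01,  2.62439525e+01,  1.57256937e-02,
       -2.35001983e-05,  1.05247045e-05]), 'ee_pos': array([0.19483913, 0.51361954, 0.1928874 ]), 'tcp_rot': array([-5.66598682e-01, -3.08952394e+00,  2.62369287e-03]), 'ft_force': array([ 0.1096842 , -0.51865844, -0.45992782]), 'ft_torque': array([-0.00790501, -0.00885369,  0.01635861]), 'finger_force': 0.0, 'grip_width': 0.9959927760606029}Traceback (most recent call last):
  File "<stdin>", line 4, in <module>
  File "h.py", line 12, in cloud
    return P@np.array(f["rotation"]).T+np.array(f["origin"])
           ~~~~~~~~~~~~~~~~~~~~~~~~~~~^~~~~~~~~~~~~~~~~~~~~~
ValueError: operands could not be broadcast together with shapes (384,512) (3,)
```

View pics/top0.png

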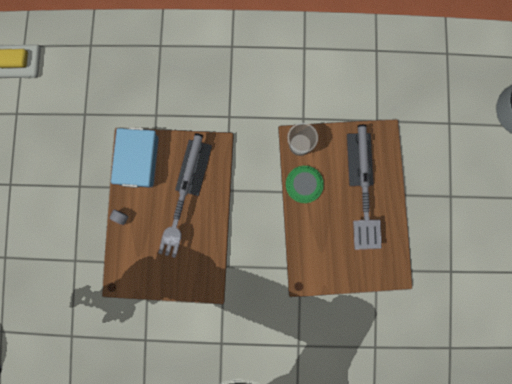

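The top view shows the spork on the left board: tube from about (198,138) to (186,183), rod and collar from there to (176,225), tines at (168,252). The turner is on the right board, with its blade at (367,234). The camera rotation is a rotation vector, so I'll fix the helper.

```bash
sed -i 's/np.array(f\["rotation"\]).T/cv2.Rodrigues(np.array(f["rotation"],float))[0].T/' h.py
python3 - <<'E'
from h import *
f=optics.grab_frame("top");print(np.array(f["rotation"]).shape,f["rotation"],f["origin"]);C=cloud(f);np.save("top0.npy",C)
c=f["img"][110:270,140:250];cv2.imwrite("pics/c1.png",cv2.resize(c,None,fx=3.7,fy=3.7,interpolation=cv2.INTER_CUBIC)[:600])
f2=optics.grab_frame("scene");cv2.imwrite("pics/scene0.png",f2["img"]);np.save("scene0.npy",cloud(f2));print(f2["origin"])
for u,v in [(110,250),(60,330),(198,140),(192,160),(186,182),(170,240)]: print(u,v,C[v,u].round(4))
# spork profile: per row, highest points
for v in range(130,256,4):
    r=C[v,155:212]; m=r[:,2]>0.045
    if m.any(): 
        q=r[m]; print(v,m.sum(),np.where(m)[0].mean()+155,q.mean(0).round(4),q[:,2].max().round(4), 'w',np.ptp(q[:,1]).round(4))
E
```

```text
(3,) [-2.19251024  2.13400737 -0.09512445] [ 0.45509487 -0.0550329   1.16633882]
[0.98386354 0.24212977 0.70031828]
110 250 [0.4171 0.3268 0.0189]
60 330 [0.2141 0.451  0.0023]
198 140 [0.6821 0.1128 0.0755]
192 160 [0.6347 0.1253 0.0726]
186 182 [0.582  0.1364 0.0766]
170 240 [0.4467 0.1699 0.0667]
134 9 192.77777777777777 [0.6968 0.1264 0.0728] 0.0783 w 0.1099
138 11 190.9090909090909 [0.6666 0.1182 0.1689] 1.1663 w 0.2749
142 12 188.83333333333334 [0.6784 0.1359 0.068 ] 0.075 w 0.1101
146 14 193.07142857142856 [0.6691 0.1253 0.0674] 0.0787 w 0.1142
150 12 192.58333333333334 [0.6422 0.103  0.1613] 1.1663 w 0.1842
154 10 189.2 [0.6496 0.1336 0.0682] 0.0758 w 0.1054
158 11 192.45454545454544 [0.6062 0.0929 0.2703] 1.1663 w 0.1908
162 9 191.0 [0.6107 0.1071 0.193 ] 1.1663 w 0.1922
166 11 189.9090909090909 [0.5905 0.096  0.2709] 1.1663 w 0.1939
170 10 187.1 [0.5956 0.113  0.1803] 1.1663 w 0.1965
174 9 188.0 [0.6015 0.1333 0.0722] 0.0767 w 0.0176
178 14 185.57142857142858 [0.5826 0.1222 0.1476] 1.1663 w 0.2059
182 11 187.0 [0.583  0.1354 0.0692] 0.0766 w 0.0213
186 9 185.0 [0.5732 0.139
[... 236 characters left out ...]
79.0 [0.5263 0.1518 0.0685] 0.0718 w 0.0149
210 7 178.0 [0.5168 0.1535 0.0699] 0.0728 w 0.0145
214 7 177.0 [0.5075 0.1555 0.0694] 0.0725 w 0.0132
218 7 176.0 [0.4982 0.1578 0.0677] 0.0703 w 0.0141
222 5 175.0 [0.4889 0.1603 0.0649] 0.0673 w 0.0097
226 6 177.16666666666666 [0.4754 0.1259 0.2493] 1.1663 w 0.2213
230 15 171.0 [0.47   0.1688 0.0654] 0.0684 w 0.0332
234 18 171.5 [0.4607 0.1671 0.0659] 0.0678 w 0.0397
238 20 170.5 [0.4514 0.1691 0.0657] 0.0704 w 0.0439
242 17 170.0 [0.4421 0.17   0.065 ] 0.0682 w 0.0377
246 11 169.0 [0.4328 0.1719 0.0652] 0.0689 w 0.0398
250 11 167.36363636363637 [0.4234 0.1752 0.0663] 0.0681 w 0.0395
254 6 171.16666666666666 [0.4145 0.1657 0.067 ] 0.0689 w 0.0216
```

View pics/c1.png

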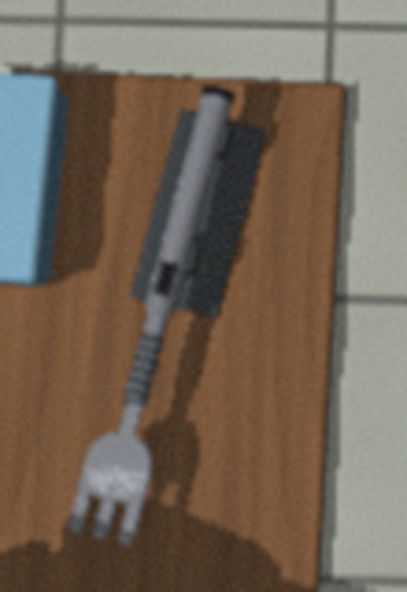

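View pics/scene0.png

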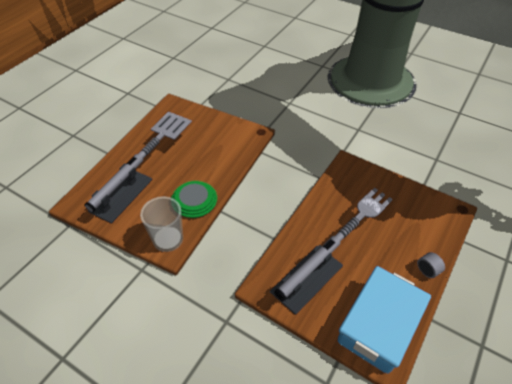

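The collar spans about x 0.495–0.543 and the grip point is near (0.515, 0.153). The axis points 13.6° off −x, and the rod is about 14 mm out. The tines, tube end and height all fit the sizes given. Tool +x will be the pull-out direction after a turn of −7.2°.

```bash
python3 -m inch '[[[-42,-22,0,0,0,0,0.3],[-42,-22,0,0,0,0,0.5],[-42,-22,0,0,0,0,0.5],[-42,-22,0,0,0,0,0.5],[-42,-22,0,0,0,0,0.5]]]'; python3 -m inch '[[[-42,-22,0,0,0,0,0.5],[-42,-22,0,0,0,0,0.5],[-42,-22,0,0,0,0,0.5],[-42,-22,0,0,0,0,0.5],[-42,-22,0,0,0,-7.2,0.5]]]'; python3 -m inch '[[[0,0,0,0,0,0,0.5],[0,0,0,0,0,0,0.5]]]'
cat > err.py <<'E'
from h import *
s=env.read_state();R=cv2.Rodrigues(s["tcp_rot"])[0]
a=np.radians(13.6);X=np.array([-np.cos(a),np.sin(a),0]);Z=np.array([0,0,-1.]);T=np.stack([X,np.cross(Z,X),Z],1)
print(s["clock"],s["ee_pos"],s["ft_force"],s["grip_width"],s["finger_force"])
print("mm",R.T@(np.array([.512,.154,.044])-s["ee_pos"])*1e3,"deg",np.degrees(cv2.Rodrigues(R.T@T)[0]).ravel())
E
python3 err.py
```

```text
clock: 0.78
ee_pos: [0.3532, 0.3356, 0.1935]
tcp_rot: [-0.566, -3.09, 0.0]
ft_force: [0.2, 0.4, -0.3]
grip_width: 0.501
finger_force: 0.0
clock: 1.4
ee_pos: [0.5105, 0.1582, 0.1935]
tcp_rot: [-0.366, -3.12, -0.0]
ft_force: [0.2, -0.0, -0.3]
grip_width: 0.497
finger_force: 0.0
clock: 1.65
ee_pos: [0.509, 0.1596, 0.1932]
tcp_rot: [-0.373, -3.118, -0.0]
ft_force: [0.7, 0.4, 0.4]
grip_width: 0.5
finger_force: 0.0
1.65 [0.50899889 0.1596294  0.19324221] [0.69919949 0.43502068 0.37223754] 0.5003502256104745 0.0
mm [ -4.46906394  -4.74385824 149.23624557] deg [-0.00722844 -0.08634845 -0.0418751 ]
```

```bash
python3 -m inch '[[[-4.5,-5,40,0,0,0,0.5],[0,0,40,0,0,0,0.5],[0,0,10,0,0,0,0.5],[0,0,0,0,0,0,0.5]]]'; python3 err.py
python3 - <<'E'
from h import *
f=optics.grab_frame("scene");cv2.imwrite("pics/s1.png",cv2.resize(f["img"][110:310,220:470],None,fx=3,fy=3))
E
```

```text
clock: 2.15
ee_pos: [0.5123, 0.1544, 0.1039]
tcp_rot: [-0.37, -3.119, 0.0]
ft_force: [-0.1, -0.4, 0.4]
grip_width: 0.502
finger_force: 0.0
2.15 [0.51228512 0.15435825 0.10385306] [-0.10804781 -0.3569224   0.37792882] 0.501780596469679 0.0
mm [ 0.14095131 -0.40187225 59.8532977 ] deg [-0.01257069 -0.05028649  0.08295702]
```

View pics/s1.png

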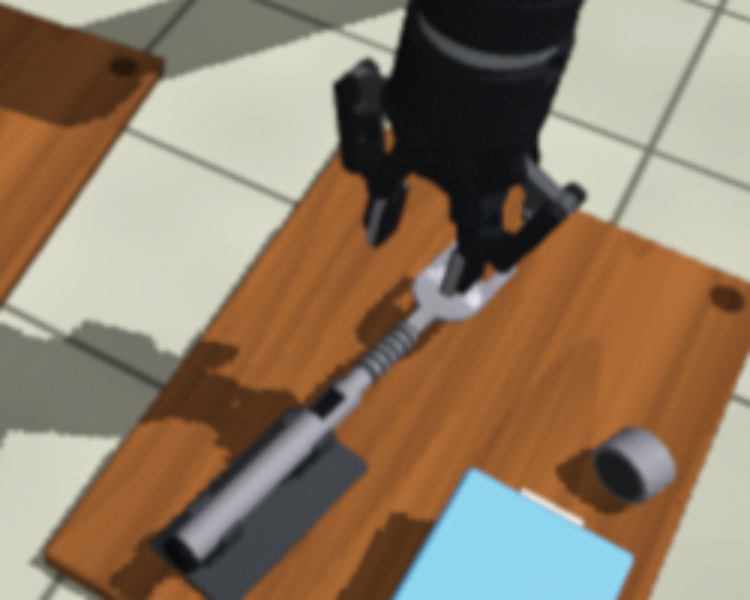

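The fingers straddle the spork's axis, with tips at crop (378,240) and (455,285). The collar is at (390,350). I'll project the target into this view to check it.

Run:
```python
from h import *
f=optics.grab_frame("scene");R=cv2.Rodrigues(np.array(f["rotation"],float))[0]
F=192/np.tan(np.radians(f["fovy"])/2);K=np.array([[F,0,f["cx"]],[0,F,f["cy"]],[0,0,1.]])
P=np.array([[.512,.154,.063],[.534,.149,.063],[.490,.159,.063],[.512,.154,.104]])
p=cv2.projectPoints(P,cv2.Rodrigues(R.T)[0],-R.T@np.array(f["origin"]),K,np.array([f["k1"],0,0,0.]))[0][:,0]
print((p-[220,110])*3)
```

```text
[[389.47461677 344.40615525]
 [366.47727126 366.64447387]
 [411.89163947 322.73948261]
 [401.88738919 303.33335235]]
```

It projects to (389,344), on the collar. Next I'll descend and grip.

```bash
python3 -m inch '[[[0,0,30,0,0,0,0.5],[0,0,30,0,0,0,0.5],[0,0,0,0,0,0,0.5],[0,0,0,0,0,0,1],[0,0,0,0,0,0,1]]]'; python3 -m inch '[[[0,0,0,0,0,0,1],[0,0,0,0,0,0,1],[0,0,0,0,0,0,1]]]'; python3 err.py
```

```text
clock: 2.88
ee_pos: [0.5144, 0.1538, 0.0454]
tcp_rot: [0.371, 3.117, 0.001]
ft_force: [-0.4, -1.2, 0.2]
grip_width: 0.077
finger_force: 0.0
clock: 3.25
ee_pos: [0.513, 0.1536, 0.0438]
tcp_rot: [0.372, 3.119, 0.0]
ft_force: [0.4, -0.8, -0.0]
grip_width: 0.004
finger_force: 0.0
3.25 [0.51304252 0.15355147 0.04384812] [ 0.37254106 -0.81346502 -0.00577659] 0.0044273178091633674 0.0
mm [ 1.11869101  0.19104534 -0.15207871] deg [0.0030571  0.01090603 0.01133102]
```

Run:
```python
from h import *
f=optics.grab_frame("scene");cv2.imwrite("pics/s2.png",cv2.resize(f["img"][130:280,240:440],None,fx=4,fy=4))
```

```text
(no output)
```

View pics/s2.png

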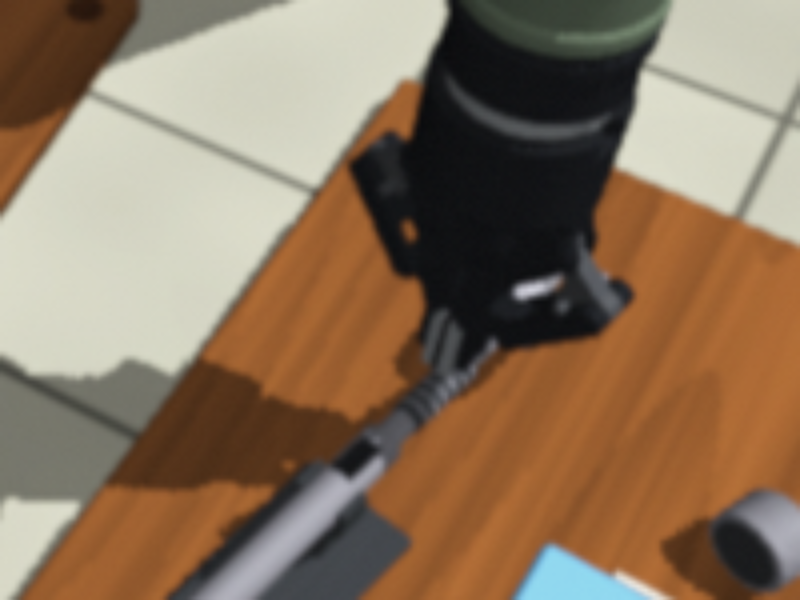

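The fingers are shut at crop (440,340), apparently behind or above the neck, and the collar at (430,400) is free. I'll find the fingers in depth to see the offset.

Run:
```python
from h import *
f=optics.grab_frame("scene");C=cloud(f);g=f["img"]
for v in range(204,236,2):
    print(v,[(u,*(C[v,u]*1e3).round().astype(int),int(g[v,u].mean())) for u in range(343,365,3)])
```

```text
204 [(343, np.int64(439), np.int64(116), np.int64(18), 104), (346, np.int64(521), np.int64(140), np.int64(124), 38), (349, np.int64(526), np.int64(145), np.int64(133), 17), (352, np.int64(521), np.int64(149), np.int64(131), 18), (355, np.int64(526), np.int64(155), np.int64(140), 18), (358, np.int64(533), np.int64(161), np.int64(152), 16), (361, np.int64(534), np.int64(166), np.int64(156), 16), (364, np.int64(524), np.int64(168), np.int64(147), 25)]
206 [(343, np.int64(443), np.int64(118), np.int64(17), 104), (346, np.int64(439), np.int64(122), np.int64(16), 48), (349, np.int64(525), np.int64(146), np.int64(127), 19), (352, np.int64(523), np.int64(151), np.int64(128), 20), (355, np.int64(526), np.int64(156), np.int64(135), 17), (358, np.int64(531), np.int64(161), np.int64(145), 15), (361, np.int64(533), np.int64(166), np.int64(150), 16), (364, np.int64(518), np.int64(168), np.int64(135), 30)]
208 [(343, np.int64(448), np.int64(120), np.int64(18), 102), (346, np.int64(518), np.int64(141), np.int64(110), 36), (349, np.int64(523), np.int64(147), np.int64(120), 62), (352, np.int64(519), n
[... 5389 characters left out ...]
t64(158), np.int64(19), 103), (355, np.int64(490), np.int64(163), np.int64(19), 104), (358, np.int64(486), np.int64(168), np.int64(18), 100), (361, np.int64(483), np.int64(173), np.int64(18), 99), (364, np.int64(480), np.int64(177), np.int64(18), 102)]
234 [(343, np.int64(541), np.int64(153), np.int64(69), 52), (346, np.int64(537), np.int64(157), np.int64(67), 73), (349, np.int64(501), np.int64(155), np.int64(20), 97), (352, np.int64(497), np.int64(160), np.int64(19), 103), (355, np.int64(494), np.int64(165), np.int64(19), 101), (358, np.int64(491), np.int64(170), np.int64(19), 99), (361, np.int64(486), np.int64(174), np.int64(17), 97), (364, np.int64(484), np.int64(179), np.int64(18), 103)]
```

Depth puts the closed fingertips at z ≈ 0.08, right above the collar at (0.515, 0.153). The true tips are therefore about 36 mm higher than the reported TCP, while xy agrees. I'll go by the picture: open, descend about 32 mm with the force watched, and check again.

```bash
python3 -m inch '[[[0,0,0,0,0,0,0.55],[0,0,0,0,0,0,0.55],[0,0,0,0,0,0,0.55],[0,0,8,0,0,0,0.55],[0,0,0,0,0,0,0.55]]]'; python3 -m inch '[[[0,0,8,0,0,0,0.55],[0,0,0,0,0,0,0.55]]]'
python3 - <<'E'
from h import *
C=np.load("top0.npy");print("box top",np.median(C[140:180,120:148].reshape(-1,3),0),C[150:180,150:158].reshape(-1,3)[:,1:].min(0))
print(C[186,150:158].round(3))
f=optics.grab_frame("scene");P=cloud(f)
m=(P[...,0]>.49)&(P[...,0]<.55)&(P[...,1]>.09)&(P[...,1]<.22)&(P[...,2]>.025)&(f["img"].max(-1)<60)
q=P[m]
for lo,hi in((.09,.14),(.165,.22)):
    a=q[(q[:,1]>lo)&(q[:,1]<hi)]; print(a[a[:,2].argsort()[:6]].round(3))
cv2.imwrite("pics/s3.png",cv2.resize(f["img"][130:280,240:440],None,fx=4,fy=4))
E
```

```text
clock: 3.98
ee_pos: [0.5122, 0.1534, 0.0348]
tcp_rot: [-0.371, -3.118, 0.001]
ft_force: [-0.1, -0.1, -1.0]
grip_width: 0.451
finger_force: 0.0
clock: 4.22
ee_pos: [0.5123, 0.1534, 0.0268]
tcp_rot: [-0.371, -3.118, 0.001]
ft_force: [-0.6, 0.2, 0.5]
grip_width: 0.451
finger_force: 0.0
box top [0.63177843 0.26318145 0.07569565] [-0.0550329  0.0138133]
[[0.574 0.229 0.045]
 [0.574 0.226 0.045]
 [0.576 0.228 0.028]
 [0.577 0.228 0.017]
 [0.577 0.226 0.018]
 [0.577 0.222 0.021]
 [0.577 0.219 0.023]
 [0.577 0.218 0.019]]
[[0.501 0.137 0.068]
 [0.505 0.136 0.068]
 [0.508 0.136 0.069]
 [0.511 0.135 0.069]
 [0.515 0.135 0.07 ]
 [0.514 0.134 0.072]]
[[0.503 0.166 0.064]
 [0.527 0.181 0.076]
 [0.525 0.18  0.077]
 [0.526 0.179 0.077]
 [0.527 0.182 0.078]
 [0.525 0.178 0.078]]
```

View pics/s3.png

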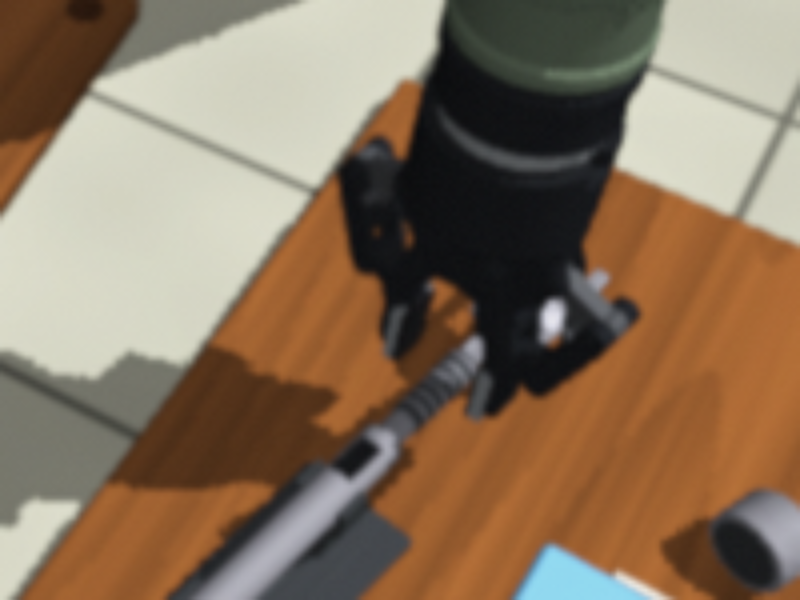

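The fingers straddle the collar, with tips at about (395,350) and (480,415), z ≈ 0.07. About 18 mm more is needed.

```bash
python3 -m inch '[[[0,0,9,0,0,0,0.55],[0,0,0,0,0,0,0.55]]]';python3 -m inch '[[[0,0,9,0,0,0,0.55],[0,0,0,0,0,0,0.55]]]'; python3 -m inch '[[[0,0,0,0,0,0,1],[0,0,0,0,0,0,1],[0,0,0,0,0,0,1],[0,0,0,0,0,0,1]]]'
```

```text
clock: 4.53
ee_pos: [0.5122, 0.1534, 0.0179]
tcp_rot: [-0.372, -3.118, 0.001]
ft_force: [0.6, 1.0, 0.4]
grip_width: 0.448
finger_force: 0.0
clock: 4.78
ee_pos: [0.5122, 0.1534, 0.0089]
tcp_rot: [-0.372, -3.118, 0.001]
ft_force: [-0.0, -0.6, -0.2]
grip_width: 0.451
finger_force: 0.0
clock: 5.28
ee_pos: [0.5133, 0.1548, 0.0099]
tcp_rot: [0.37, 3.119, 0.004]
ft_force: [-0.3, 5.5, -0.3]
grip_width: 0.152
finger_force: 58.4
```

It's gripped at 58 N. I'll pull along tool +x.

```bash
python3 -m inch '[[[8,0,0,0,0,0,1],[8,0,0,0,0,0,1],[8,0,0,0,0,0,1],[8,0,0,0,0,0,1],[0,0,0,0,0,0,1]]]';python3 -m inch '[[[8,0,0,0,0,0,1],[8,0,0,0,0,0,1],[8,0,0,0,0,0,1],[0,0,0,0,0,0,1]]]'
python3 - <<'E'
from h import *
f=optics.grab_frame("scene");cv2.imwrite("pics/s4.png",cv2.resize(f["img"][130:280,240:440],None,fx=4,fy=4))
E
```

```text
clock: 5.9
ee_pos: [0.4826, 0.1616, 0.01]
tcp_rot: [0.371, 3.118, 0.002]
ft_force: [2.2, 4.2, -1.8]
grip_width: 0.153
finger_force: 59.2
clock: 6.4
ee_pos: [0.4591, 0.1668, 0.01]
tcp_rot: [0.371, 3.119, 0.0]
ft_force: [2.6, 2.7, -1.1]
grip_width: 0.15
finger_force: 59.5
```

View pics/s4.png

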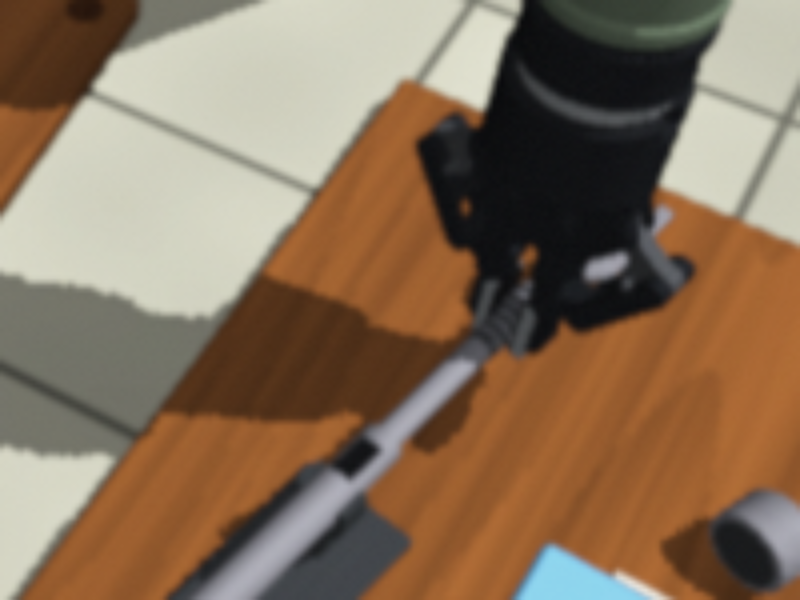

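The rod is sliding out (bare rod from (380,430) to (470,360)) and the window at (357,455) is still empty. I'll keep pulling in small steps.

```bash
python3 -m inch '[[[5,0,0,0,0,0,1],[4,0,0,0,0,0,1],[0,0,0,0,0,0,1]]]';python3 -m inch '[[[4,0,0,0,0,0,1],[0,0,0,0,0,0,1]]]'
python3 - <<'E'
from h import *
f=optics.grab_frame("scene");cv2.imwrite("pics/s5.png",cv2.resize(f["img"][130:280,240:440],None,fx=4,fy=4))
E
```

```text
clock: 6.82
ee_pos: [0.4497, 0.1689, 0.0099]
tcp_rot: [0.372, 3.119, 0.0]
ft_force: [1.7, 1.7, 2.0]
grip_width: 0.155
finger_force: 59.7
clock: 7.08
ee_pos: [0.4457, 0.1698, 0.0099]
tcp_rot: [0.372, 3.119, -0.0]
ft_force: [2.4, 0.8, 3.5]
grip_width: 0.154
finger_force: 60.0
```

View pics/s5.png

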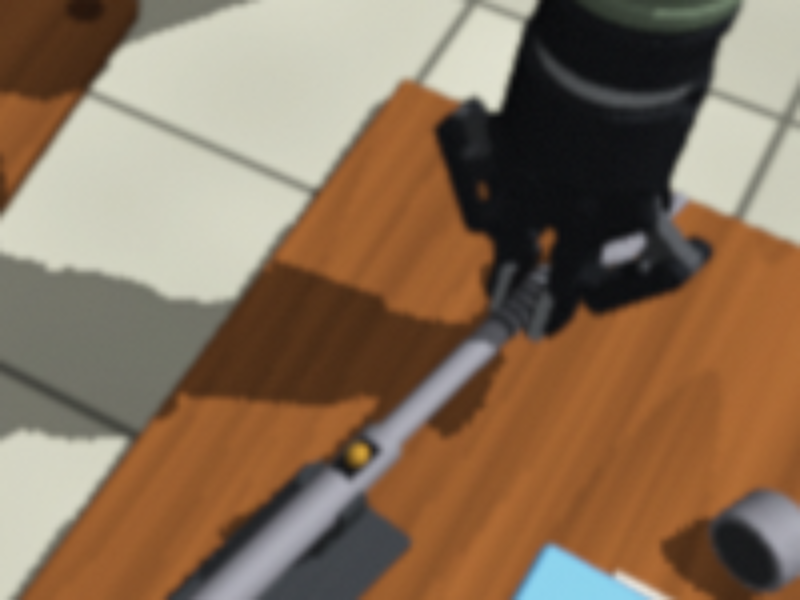

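The brass button is up in the window at (358,455). I'll open and retreat straight up.

```bash
python3 -m inch '[[[0,0,0,0,0,0,0.45],[0,0,0,0,0,0,0.45],[0,0,0,0,0,0,0.45],[0,0,-15,0,0,0,0.45],[0,0,-40,0,0,0,0.45]]]';python3 -m inch '[[[0,0,-50,0,0,0,0.45],[0,0,-50,0,0,0,0.45],[0,0,0,0,0,0,0.45],[0,0,0,0,0,0,0.45]]]'
python3 - <<'E'
from h import *
f=optics.grab_frame("scene");cv2.imwrite("pics/s6.png",cv2.resize(f["img"][110:310,220:470],None,fx=3,fy=3))
E
```

```text
clock: 7.75
ee_pos: [0.4435, 0.1692, 0.0635]
tcp_rot: [-0.371, -3.115, 0.003]
ft_force: [0.6, -0.1, 0.2]
grip_width: 0.546
finger_force: 0.0
clock: 8.25
ee_pos: [0.4453, 0.1696, 0.1641]
tcp_rot: [-0.372, -3.119, 0.001]
ft_force: [-0.7, 0.4, 0.5]
grip_width: 0.547
finger_force: 0.0
```

View pics/s6.png

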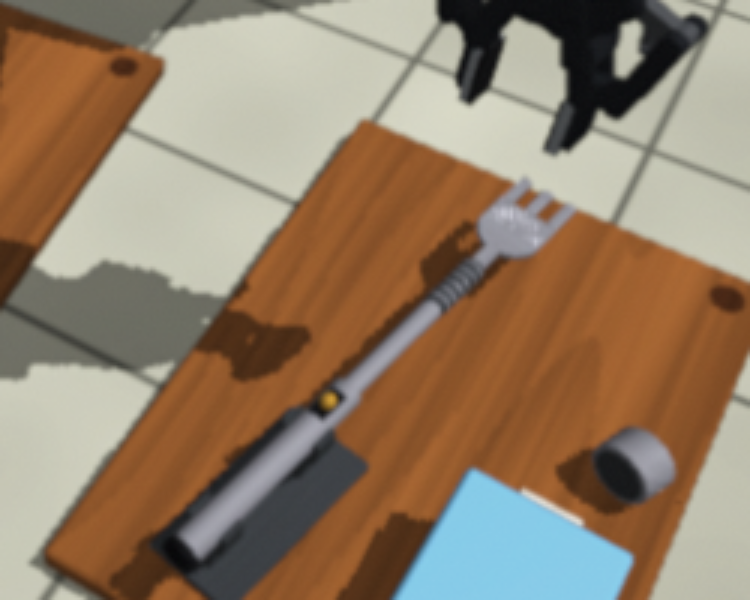

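The spork is long, its button is out at (328,400), and the gripper is clear above it. I'll hand the job in.

```bash
python3 -c "
from workcell import env
print(env.close_job())"
```

```text
the job is handed in; nothing more can be done
None
```

The spork is pulled out with its lock button up through the window, the gripper is clear of it, and the turner was never touched; I handed the job in at about 8.3 s, and no verdict came back.

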